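# Centre a wet-lacquered dish: swing the ring lever to the red line, then lock it

### The job

The brown dish on the self-centring lining stand is freshly lacquered and must not be touched or squeezed hard. With the fingertips, push the stand's red-balled lever round until the brass pointer stands on the red line of the white scale, so that the three jaws bring the dish to the middle; then press the lever fully down to lock the ring and take the hand away. Do not pinch or force the lever, and leave the jar, burnisher and loupe beside the stand where they are.

Things in the scene. Friction and masses are not known exactly. Their poses are not given: they have to be found in the camera images.
- stand: Self-centring lining stand, fixed to the table: blue round base 198 mm across, knurled steel ring 190 mm across, on top a dark deck 172 mm across, 32 mm above the table. Origin on the ring's axis at table height, z up. At yaw 0 its lever lies to the robot's front right, its scale to the front left. The 17 cm stack of black plates stands left of it, the vice behind it.
- stand_center (a point): Centre of the deck's face (32 mm above the table), on the vertical axis about which the ring, its pointer and its lever turn. Its axes are those of stand.
- ring (a joint): Ring angle in rad, 0 (jaws open) to 0.92; grows as the lever swings clockwise seen from above, from the robot's right to its left along the front. At 0.70 the pointer is on the red line and the jaws stand about 0.5 mm clear of a centred dish. Jaws close 22.9 mm per rad, so past about 0.73 they squeeze the dish. Starts at 0 to 0.2, stays where left; needs 0.22 N m (1.6 N at the ball).
- lever (a joint): Tilt of the lever in rad: 0 raised (0.70 rad above level, ring free to turn; the start), 0.70 pressed fully down to level at its stop, ring locked. It stays where it is left; pressing takes 3 to 6 N at the ball, and the stop is rubber.
- lever_ball (a point): Centre of the red ball, 20 mm across, ending the lever: a rod straight out from the axis, 53 mm long from its pivot (103 mm from the axis, 30 mm up); steel 8 mm thick, then a black grip 12 mm thick. Ball centre raised: 143 mm from the axis, 65 mm above the table; pressed down: 156 mm, 30 mm. Direction from axis to ball: 4.45 minus the ring angle (rad), anticlockwise from the stand's x.
- pointer_tip (a point): Tip of the brass pointer on the ring, 111 mm from the axis, 26 mm above the table.
- red_line (a point): The red line (with a red dot) on the fixed white scale arc at the base's edge, 111 mm from the axis, 16 mm above the table; the pointer's tip stands over it when the ring is at 0.70. The scale's other lines are black.
- dish: The freshly lacquered workpiece: a loose brown round dish, 103 mm across and 34 mm high, on the stand's deck up to 9 mm off its middle. Origin at the centre of its underside, z up. About 0.17 kg.
- jaw_1: One of three jaws on the deck that move straight in together as the ring turns: aluminium slide with a free-turning white nylon roller 12 mm thick at the dish's foot and a steel pin above it, top 56 mm above the table. This one is on the stand's -x side. Origin on the stand's axis.
- jaw_2: The second jaw, 120 degrees anticlockwise from the first. Origin on the stand's axis.
- jaw_3: The third jaw, 240 degrees anticlockwise from the first. Origin on the stand's axis.
- orange_jar: Bystander: orange pigment jar with a pale grey lid, 48 mm across, 44 mm high, upright on the table to the front left of the stand. Origin at the centre of its underside.
- burnisher: Bystander: dark wooden burnisher, a stick 168 mm long and 12 mm thick lying on the table left of the jar. Origin at its middle, underside.
- loupe: Bystander: black loupe, 45 mm across, 18 mm high, on the table behind the far-left end of the burnisher. Origin at the centre of its underside.

How it is judged:
By the outcome, as a careful person would: the job done as asked, in the order asked, and still so for the second after the job is handed in, with the robot touching nothing.
It also fails if it takes over 45 s, if anything falls off the work surface, if the arm or the gripper's body presses on something with over 40 N, if the wrist force passes 120 N, or if a joint passes its speed limit or range.

### The arm

A 6-joint arm with a two-finger parallel gripper is mounted at the origin on a cart in front of the work surface, level with it; the furniture and walls round the work are solid. World frame = base frame: x ahead of the robot, y to its left, z up, the work surface at z = 0. Lengths are in m, angles in rad, forces in N, time in s.
With the tool pointing down it reaches from about 0.3 to 0.775 m from the base axis. Payload 14.6 kg.
Tool frame: the origin (TCP) lies on the mounting face of the last link; the fingertips stand 199 mm ahead of it and the grasp point (between the pads) lies 180 mm ahead of it; z points along the fingers, y is the line along which they close (so a half turn about z gives the same grasp; the last joint's range is limited). The gripper opens to 94 mm and grips with 3 to 60 N. Pads are 16 mm wide; open, the fingers measure 119 mm over their backs; the gripper's body (75 mm by 177 mm) begins 78 mm behind the grasp point.
Start: joints at [1.173, 0.3, 1.521, -0, 1.321, -0.067], TCP at [0.179, 0.52, 0.405] pointing down, gripper open.
Joint ranges: [-3.03, 3.03], [-0.79, 2.21], [0.23, 2.52], [-1.04, 4.18], [0, 3.07], [-2.55, 2.55]. Speed limits (rad/s): [2.22, 2.22, 2.57, 3.14, 3.14, 3.14].

### API

Orientations are given as [roll, pitch, yaw] about the fixed x, y, z axes, in that order (R = Rz(yaw) Ry(pitch) Rx(roll)).
In Python, from station import get_obs, camera, hand_in gives the robot as it stands.
- The arm moves only by the tool apply_moves, never from a script. Its argument "increments" is a list of rows, each an object of numbers: "tx", "ty", "tz": the shift along the tool's x, y, z as a fraction of full scale; "ax", "ay", "az": the turn, a rotation vector about the tool's x, y, z as a fraction of full scale. In form: [{"tx": .., "ty": .., "tz": .., "ax": .., "ay": .., "az": ..}, ...]. A call has 1 to 12 rows; each row shifts and turns the commanded pose from where the row before left it, along the tool's axes as they then stand; what a row does not reach is not made up. Full scale, the value 1, is 30 mm for a shift and 5 degrees for a turn. A row lasts 1/8 s, in which the tool goes at most 62.5 mm and 10.7 degrees, less where a joint would pass 70% of its speed; a pose out of reach is approached as far as the arm can. A call with a number of a shift or a turn outside -1 to 1 is refused whole. A call with a gripper value outside its range is refused whole. "jaw" is the closure, from 0 (fully open) to 1 (shut), set as the call begins (left out, the last holds). The fingers move at their own pace and stop on an object; "force" is the grip in N (left out, the last holds). Time passes only in rows, so rows that do not move let the fingers close. It gives the time, the measured TCP pose, the force, the opening and the grip force at its end, in the units of the state.
- get_obs(): the state, without advancing time (a new reading comes with each control period).
- camera(name): name is "side" or "top"; returns a dict with "pixels" (400x640x3 uint8, red, green, blue), "camera_matrix" (3x3 intrinsics, pixels), "R" (3x3) and "t" (3): a world point X has camera coordinates R X + t. Camera axes: x right, y down, z forward; pixel columns grow to the right and rows downward; lengths in m; the calibration is good to about 2 mm. A picture is of the moment at which its call begins. There is no depth.
- hand_in(): hands the job in; it is judged then, once.
The state is a dict: "time_s": time; "qpos": joint angles; "joint_vel": joint speeds; "tau": joint torques, N m; "ee_pos": TCP position; "eef_rot": TCP orientation; "force": force on the tool from outside, world axes, zero at the start; "moment": the same for the moment, N m; "grip_width": finger opening in m; "grip_force": force on a finger pad.
Only numpy, scipy, OpenCV 4.12 (cv2) and the standard library are available. Lean on these libraries where they do the work, as an engineer would, in place of code of your own. Each camera call takes 0.05 s, during which the arm holds its last target. There are 200 camera calls.

## Working session

There is one attempt and no reset: what is moved stays moved. The work goes in short steps, Python scripts to look and compute and a tool call to move; the robot and the scene stay as the last step left them, time stands still between calls to the robot, and variables do not carry over. Pictures are saved under pics/ and viewed, at most 10 in all, crops included, and the job is handed in when it is done.

Besides the shell and the picture viewer there is one more tool, called after "Call:" as a command line: name --argument value ..., lists and objects as JSON in quotes. apply_moves: Moves the arm, as the interface text tells. Its arguments: {"type":"object","properties":{"increments":{"type":"array"},"jaw":{"type":"number"},"force":{"type":"number"}},"required":["increments"]}

```bash
mkdir -p pics; ls
python3 - <<'E'
from station import *
import cv2
for n in("top","side"):
    c=camera(n); cv2.imwrite(f"pics/{n}0.png",c["pixels"][:,:,::-1]); print(n,c["camera_matrix"].round(1).tolist(),c["R"].round(3).tolist(),c["t"].round(3).tolist())
print(get_obs())
E
```

```text
pics
top [[403.6, 0.0, 317.7], [0.0, 403.6, 196.8], [0.0, 0.0, 1.0]] [[-0.02, -1.0, 0.018], [-0.992, 0.018, -0.127], [0.126, -0.02, -0.992]] [0.014, 0.482, 1.135]
side [[454.1, 0.0, 317.0], [0.0, 454.1, 199.6], [0.0, 0.0, 1.0]] [[-0.355, 0.935, 0.013], [0.756, 0.295, -0.585], [-0.551, -0.198, -0.811]] [0.157, -0.316, 1.455]
{'time_s': 0.1, 'qpos': array([ 1.17338678e+00,  3.00414905e-01,  1.52150761e+00, -2.86468143e-05,
        1.32068325e+00, -6.65893583e-02]), 'joint_vel': array([ 0.00014013, -0.00175739, -0.00024101, -0.00012514, -0.00076842,
       -0.00031324]), 'tau': array([ 2.84395028e-03, -5.32641327e+01, -3.53284585e+01,  7.10261171e-02,
        2.35156284e-02, -6.42423970e-05]), 'ee_pos': array([0.17863955, 0.52015358, 0.40414813]), 'eef_rot': array([-3.14057995e+00, -3.97255314e-05,  2.81077955e+00]), 'force': array([-0.48105703, -0.21799225,  0.11418859]), 'moment': array([0.0377977 , 0.01032791, 0.02621059]), 'grip_force': 0.0, 'grip_width': 0.0938328139850236}
```

View pics/top0.png

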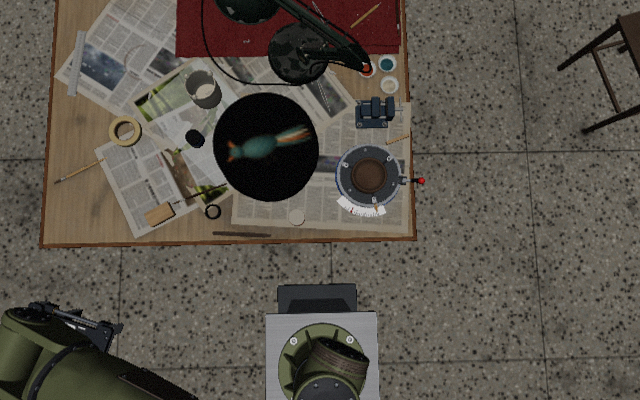

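View pics/side0.png

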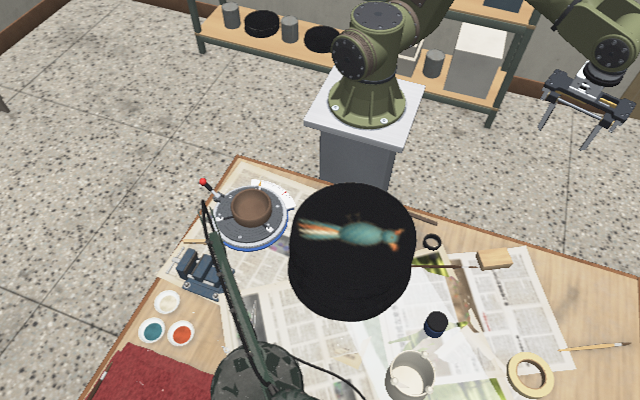

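The top view shows the stand near (369,175), its red ball at (421,181) and the scale at (360,206). In the side view the ball is at (202,182). I'll triangulate the ball and fit the deck, base and scale next.

```bash
cat > h.py <<'E'
from station import *
import cv2, numpy as np
def ray(c,uv):
    d=c["R"].T@np.linalg.inv(c["camera_matrix"])@np.array([uv[0],uv[1],1.]); return -c["R"].T@c["t"],d
def plane(c,uv,z):
    o,d=ray(c,uv); return o+d*(z-o[2])/d[2]
def proj(c,X):
    p=c["camera_matrix"]@(c["R"]@np.asarray(X,float)+c["t"]); return p[:2]/p[2]
def tri(c1,u1,c2,u2):
    o1,d1=ray(c1,u1);o2,d2=ray(c2,u2)
    s=np.linalg.lstsq(np.c_[d1,-d2],o2-o1,rcond=None)[0]
    a,b=o1+s[0]*d1,o2+s[1]*d2
    return (a+b)/2,np.linalg.norm(a-b)
def red(c,box):
    x0,y0,x1,y1=box; p=c["pixels"][y0:y1,x0:x1].astype(int)
    m=((p[...,0]>110)&(p[...,1]<.45*p[...,0])&(p[...,2]<.45*p[...,0])).astype(np.uint8)
    n,l,s,ce=cv2.connectedComponentsWithStats(m)
    return [(s[i,4],ce[i]+[x0,y0]) for i in range(1,n)]
def crop(c,box,k,name):
    x0,y0,x1,y1=box; cv2.imwrite(name,cv2.resize(c["pixels"][y0:y1,x0:x1,::-1],None,fx=k,fy=k,interpolation=cv2.INTER_CUBIC))
E
python3 - <<'E'
from h import *
T=camera("top");S=camera("side")
rt=red(T,(320,130,440,225));rs=red(S,(185,170,310,260));print(rt,rs)
b=tri(T,max(rt,key=lambda a:a[0])[1],S,max(rs,key=lambda a:a[0])[1]);print("ball",b)
# blue base outline
for c,box,z in((T,(325,135,412,222),.016),(S,(200,165,300,258),.016)):
    x0,y0,x1,y1=box;h=cv2.cvtColor(c["pixels"][y0:y1,x0:x1],cv2.COLOR_RGB2HSV)
    m=((h[...,0]>98)&(h[...,0]<125)&(h[...,1]>110)&(h[...,2]>40))
    v,u=np.nonzero(m);P=np.array([plane(c,(a+x0,b+y0),z)[:2] for a,b in zip(u,v)])
    print(len(P),cv2.minEnclosingCircle(P.astype(np.float32)*1000))
A=np.hstack([cv2.resize(c["pixels"][y0:y1,x0:x1,::-1],(400,400),interpolation=cv2.INTER_CUBIC) for c,(x0,y0,x1,y1) in((T,(330,130,430,230)),(S,(195,160,305,270)))])
cv2.imwrite("pics/z1.png",A)
E
```

```text
[(np.int32(23), array([421.17391304, 180.        ]))] [(np.int32(35), array([202.34285714, 181.05714286])), (np.int32(1), array([285., 192.]))]
ball (array([ 0.51978705, -0.28775672,  0.06743976]), np.float64(0.00039806719961126355))
53 ((538.764892578125, -140.13238525390625), 96.79053497314453)
219 ((563.57958984375, -112.1112289428711), 98.01274871826172)
```

View pics/z1.png

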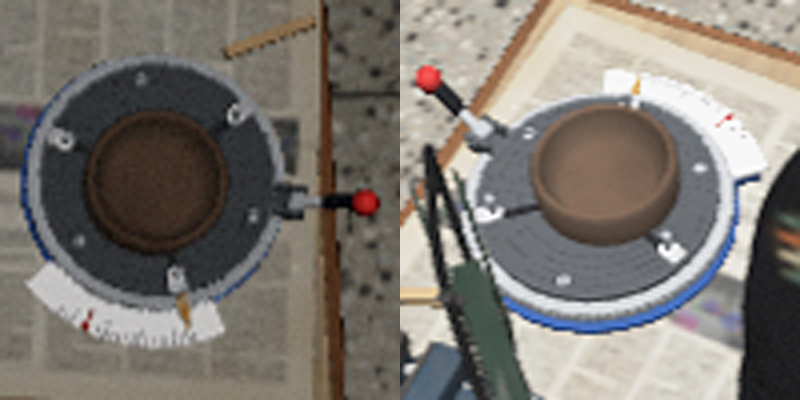

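Left half (top view, 4x): lever points right with the ball at (366,202), pointer at about (185,315) and red line at (88,320). Right half (side view): pointer (636,88), red dot (722,122). Now the deck centre.

Run:
```python
from h import *
from scipy.optimize import least_squares
T=camera("top");S=camera("side")
rt=plane(T,(352,210.2),.016)[:2];rs=plane(S,(284,193.3),.016)[:2]
pt=plane(T,(376.7,210.7),.026)[:2];ps=plane(S,(259.8,182.5),.026)[:2]
ball=np.array([.5198,-.2878])
for c,box,seed in((T,(325,135,412,222),None),(S,(200,165,300,258),None)):
    x0,y0,x1,y1=box;p=c["pixels"][y0:y1,x0:x1].astype(int)
    m=((p.max(2)<105)&(np.ptp(p,axis=2)<22)).astype(np.uint8)
    n,l,s,ce=cv2.connectedComponentsWithStats(m);i=1+np.argmax(s[1:,4])
    cs,_=cv2.findContours((l==i).astype(np.uint8),cv2.RETR_EXTERNAL,cv2.CHAIN_APPROX_NONE)
    h=cv2.convexHull(max(cs,key=len)) ; q=max(cs,key=len)[:,0]+[x0,y0]
    P=np.array([plane(c,a,.032)[:2] for a in q])
    r=least_squares(lambda v:np.hypot(*(P-v[:2]).T)-v[2],[P[:,0].mean(),P[:,1].mean(),.086],loss="soft_l1",f_scale=.002)
    r2=least_squares(lambda v:np.hypot(*(P-v[:2]).T)-.0855,r.x[:2],loss="soft_l1",f_scale=.002)
    C=r2.x;print("center",r.x.round(4),C.round(4),s[i,4])
    for nme,X in(("ball",ball),("redT",rt),("redS",rs),("ptrT",pt),("ptrS",ps)):
        d=X-C;print(nme,X.round(4),np.hypot(*d).round(4),np.arctan2(d[1],d[0]).round(4))
```

```text
center [ 0.545  -0.1469  0.0852] [ 0.545 -0.147] 2088
ball [ 0.5198 -0.2878] 0.143 -1.7476
redT [ 0.4425 -0.0947] 0.115 2.6697
redS [ 0.4452 -0.0937] 0.1131 2.6509
ptrT [ 0.4388 -0.1652] 0.1077 -2.9718
ptrS [ 0.4422 -0.1653] 0.1044 -2.9652
center [ 0.4633 -0.0501  0.2417] [ 0.5781 -0.1675] 578
ball [ 0.5198 -0.2878] 0.1337 -2.0217
redT [ 0.4425 -0.0947] 0.1539 2.649
redS [ 0.4452 -0.0937] 0.152 2.6348
ptrT [ 0.4388 -0.1652] 0.1393 3.1254
ptrS [ 0.4422 -0.1653] 0.1359 3.1258
```

Run:
```python
from h import *
T=camera("top");S=camera("side")
for t,s in(((366,68),(206,203)),((366,68),(240,372)),((366,68),(225,275)),((330,50),(240,300))): print(t,s,tri(T,t,S,s))
crop(T,(170,0,430,130),3,"pics/l1.png")
```

```text
(366, 68) (206, 203) (array([ 0.7290052 , -0.10325285,  0.33806798]), np.float64(0.003337802082684721))
(366, 68) (240, 372) (array([ 0.89554707, -0.08851762, -0.05697772]), np.float64(0.14704637746720553))
(366, 68) (225, 275) (array([ 0.78758734, -0.09571505,  0.18713175]), np.float64(0.05963557221034441))
(330, 50) (240, 300) (array([ 0.83094196, -0.01877477,  0.21319701]), np.float64(0.024489468584715544))
```

View pics/l1.png

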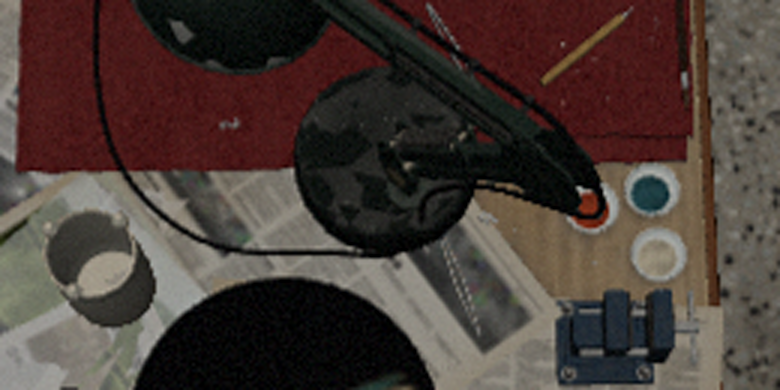

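Lamp elbow measures about (0.73,-0.10,0.34), clear of the path. Approaching with fingers shut.

Call:
apply_moves --increments '[{"tz": -1}, {"tz": -1}, {"tx": -0.93, "ty": -0.98}, {"tx": -0.93, "ty": -0.98}, {"tx": -0.93, "ty": -0.98}, {"tx": -0.93, "ty": -0.98}, {"tx": -0.93, "ty": -0.98}, {"tx": -0.93, "ty": -0.98}, {"tx": -0.93, "ty": -0.98}, {"tx": -0.93, "ty": -0.98}, {"tx": -0.93, "ty": -0.98}, {"tx": -0.93, "ty": -0.98}]' --jaw 1 --force 5

```text
schema error: expected keys tx, ty, tz, ax, ay, az
```

Call:
apply_moves --increments '[{"tx": -0.93, "ty": -0.98}, {"tx": -0.93, "ty": -0.98}, {"tx": -0.93, "ty": -0.98}, {"tx": -0.93, "ty": -0.98}, {"tx": -0.93, "ty": -0.98}, {"tx": -0.93, "ty": -0.98}, {"tx": -0.93, "ty": -0.98}, {"tx": -0.93, "ty": -0.98}, {"tx": -0.93, "ty": -0.98}, {"tx": -0.93, "ty": -0.98}, {"tx": -0.93, "ty": -0.98}, {"tx": -0.93, "ty": -0.98}]'

```text
schema error: expected keys tx, ty, tz, ax, ay, az
```

Call:
apply_moves --increments '[{"az": -0.86}, {"az": -0.86}, {}]'

```text
schema error: expected keys tx, ty, tz, ax, ay, az
```

Call:
apply_moves --increments '[{"tx": 0, "ty": 0, "tz": -1, "ax": 0, "ay": 0, "az": -0.86}, {"tx": 0, "ty": 0, "tz": -1, "ax": 0, "ay": 0, "az": -0.86}, {"tx": 0, "ty": 0, "tz": 0, "ax": 0, "ay": 0, "az": 0}]' --jaw 1 --force 5

```text
time_s: 0.78
ee_pos: [0.1786, 0.5201, 0.4666]
eef_rot: [3.138, 0.001, 2.961]
force: [-0.5, -0.8, -0.4]
grip_width: 0.0673
grip_force: 0.0
```

Call:
apply_moves --increments '[{"tx": -0.68, "ty": -0.98, "tz": 0, "ax": 0, "ay": 0, "az": 0}, {"tx": -0.68, "ty": -0.98, "tz": 0, "ax": 0, "ay": 0, "az": 0}, {"tx": -0.68, "ty": -0.98, "tz": 0, "ax": 0, "ay": 0, "az": 0}, {"tx": -0.68, "ty": -0.98, "tz": 0, "ax": 0, "ay": 0, "az": 0}, {"tx": -0.68, "ty": -0.98, "tz": 0, "ax": 0, "ay": 0, "az": 0}, {"tx": -0.68, "ty": -0.98, "tz": 0, "ax": 0, "ay": 0, "az": 0}, {"tx": -0.68, "ty": -0.98, "tz": 0, "ax": 0, "ay": 0, "az": 0}, {"tx": -0.68, "ty": -0.98, "tz": 0, "ax": 0, "ay": 0, "az": 0}, {"tx": -0.68, "ty": -0.98, "tz": 0, "ax": 0, "ay": 0, "az": 0}, {"tx": -0.68, "ty": -0.98, "tz": 0, "ax": 0, "ay": 0, "az": 0}, {"tx": -0.68, "ty": -0.98, "tz": 0, "ax": 0, "ay": 0, "az": 0}, {"tx": -0.68, "ty": -0.98, "tz": 0, "ax": 0, "ay": 0, "az": 0}]'

```text
time_s: 2.28
ee_pos: [0.3563, 0.128, 0.4637]
eef_rot: [-3.141, -0.001, 2.96]
force: [0.6, 0.8, -0.1]
grip_width: 0.0006
grip_force: 0.0
```

Call:
apply_moves --increments '[{"tx": -0.68, "ty": -0.98, "tz": 0, "ax": 0, "ay": 0, "az": 0}, {"tx": -0.68, "ty": -0.98, "tz": 0, "ax": 0, "ay": 0, "az": 0}, {"tx": -0.68, "ty": -0.98, "tz": 0, "ax": 0, "ay": 0, "az": 0}, {"tx": -0.68, "ty": -0.98, "tz": 0, "ax": 0, "ay": 0, "az": 0}, {"tx": -0.68, "ty": -0.98, "tz": 0, "ax": 0, "ay": 0, "az": 0}, {"tx": -0.68, "ty": -0.98, "tz": 0, "ax": 0, "ay": 0, "az": 0}, {"tx": -0.68, "ty": -0.98, "tz": 0, "ax": 0, "ay": 0, "az": 0}, {"tx": -0.68, "ty": -0.98, "tz": 0, "ax": 0, "ay": 0, "az": 0}, {"tx": -0.68, "ty": -0.98, "tz": 0, "ax": 0, "ay": 0, "az": 0}, {"tx": -0.68, "ty": -0.98, "tz": 0, "ax": 0, "ay": 0, "az": 0}, {"tx": -0.68, "ty": -0.98, "tz": 0, "ax": 0, "ay": 0, "az": 0}, {"tx": -0.68, "ty": -0.98, "tz": 0, "ax": 0, "ay": 0, "az": 0}]'

```text
time_s: 3.78
ee_pos: [0.5339, -0.2631, 0.4633]
eef_rot: [3.141, -0.001, 2.96]
force: [-0.0, -0.2, 0.4]
grip_width: 0.0001
grip_force: 0.0
```

Call:
apply_moves --increments '[{"tx": -0.68, "ty": -0.98, "tz": 0, "ax": 0, "ay": 0, "az": 0}, {"tx": 0, "ty": 0, "tz": 0, "ax": 0, "ay": 0, "az": 0}, {"tx": 0, "ty": 0, "tz": 0, "ax": 0, "ay": 0, "az": 0}]'

```text
time_s: 4.15
ee_pos: [0.5482, -0.2942, 0.4637]
eef_rot: [3.141, -0.001, 2.96]
force: [-0.1, 0.2, -0.0]
grip_width: 0.0005
grip_force: 0.0
```

Call:
apply_moves --increments '[{"tx": 0, "ty": 0, "tz": 1, "ax": 0, "ay": 0, "az": 0}, {"tx": 0, "ty": 0, "tz": 1, "ax": 0, "ay": 0, "az": 0}, {"tx": 0, "ty": 0, "tz": 1, "ax": 0, "ay": 0, "az": 0}, {"tx": 0, "ty": 0, "tz": 1, "ax": 0, "ay": 0, "az": 0}, {"tx": 0, "ty": 0, "tz": 1, "ax": 0, "ay": 0, "az": 0}, {"tx": 0, "ty": 0, "tz": 0.8, "ax": 0, "ay": 0, "az": 0}, {"tx": 0, "ty": 0, "tz": 0.6, "ax": 0, "ay": 0, "az": 0}, {"tx": 0, "ty": 0, "tz": 0.6, "ax": 0, "ay": 0, "az": 0}, {"tx": 0, "ty": 0, "tz": 0.4, "ax": 0, "ay": 0, "az": 0}, {"tx": 0, "ty": 0, "tz": 0, "ax": 0, "ay": 0, "az": 0}]'

```text
time_s: 5.4
ee_pos: [0.5482, -0.2944, 0.242]
eef_rot: [3.141, -0.001, 2.961]
force: [-0.2, -0.8, -0.4]
grip_width: 0.0
grip_force: 0.0
```

Run:
```python
from h import *
T=camera("top");S=camera("side")
A=np.hstack([cv2.resize(c["pixels"][y0:y1,x0:x1,::-1],(400,400),interpolation=cv2.INTER_CUBIC) for c,(x0,y0,x1,y1) in((T,(330,130,450,250)),(S,(170,130,310,270)))])
cv2.imwrite("pics/z2.png",A)
```

```text
(no output)
```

View pics/z2.png

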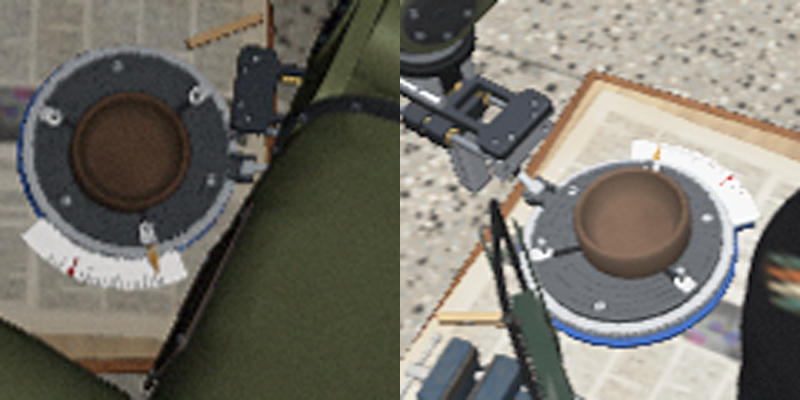

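Side view shows the shut fingers behind the lever, with the pointer still at (657,153) and the red dot at (727,180). Closing the gap, then pushing along the arc.

Call:
apply_moves --increments '[{"tx": 0.17, "ty": 0.05, "tz": 0, "ax": 0, "ay": 0, "az": 0}, {"tx": 0.17, "ty": 0.05, "tz": 0, "ax": 0, "ay": 0, "az": 0}, {"tx": 0.21, "ty": -0.02, "tz": 0, "ax": 0, "ay": 0, "az": 0.5}, {"tx": 0.21, "ty": -0.02, "tz": 0, "ax": 0, "ay": 0, "az": 0.5}, {"tx": 0.21, "ty": -0.02, "tz": 0, "ax": 0, "ay": 0, "az": 0.5}, {"tx": 0.21, "ty": -0.02, "tz": 0, "ax": 0, "ay": 0, "az": 0.5}, {"tx": 0, "ty": 0, "tz": 0, "ax": 0, "ay": 0, "az": 0}]'

```text
time_s: 6.38
ee_pos: [0.5134, -0.2859, 0.2431]
eef_rot: [-3.141, 0.0, 2.786]
force: [0.2, 0.5, -0.3]
grip_width: 0.0006
grip_force: 0.0
```

Run:
```python
from h import *
T=camera("top");S=camera("side")
rs=red(S,(185,160,310,260));print(rs)
A=np.hstack([cv2.resize(c["pixels"][y0:y1,x0:x1,::-1],(400,400),interpolation=cv2.INTER_CUBIC) for c,(x0,y0,x1,y1) in((T,(330,130,450,250)),(S,(190,150,310,270)))])
cv2.imwrite("pics/z3.png",A)
```

```text
[(np.int32(1), array([285., 192.]))]
```

View pics/z3.png

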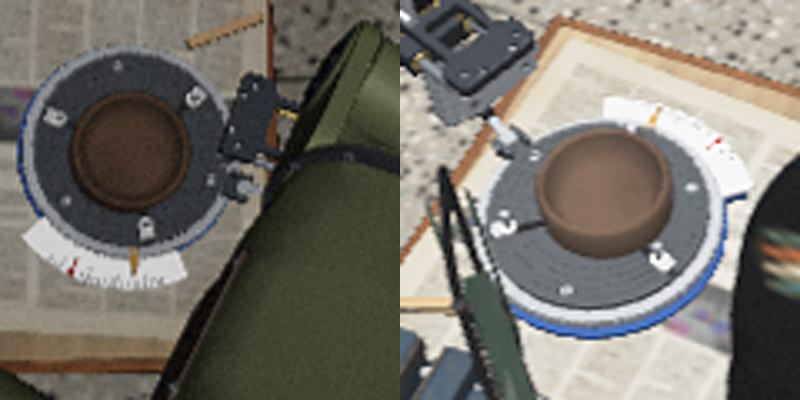

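The pointer has moved to crop (133,265) top and (655,116) side, and the lever follows. I'll measure the pointer angle numerically from here.

```bash
cat >> h.py <<'E'
C=np.array([.545,-.147])
def angs(c,z,kind):
    out=[]
    for v in range(400):
        for u in range(640):
            pass
    return out
def ang(c,z,kind,r0,r1):
    h=cv2.cvtColor(c["pixels"],cv2.COLOR_RGB2HSV).astype(int)
    vv,uu=np.mgrid[0:400,0:640]
    d=np.stack([uu,vv,np.ones_like(uu)],-1)@np.linalg.inv(c["camera_matrix"]).T@c["R"]
    o=-c["R"].T@c["t"]; P=o+d*((z-o[2])/d[...,2])[...,None]
    D=P[...,:2]-C; r=np.hypot(D[...,0],D[...,1]); a=np.arctan2(D[...,1],D[...,0])%(2*np.pi)
    H,Sa,V=h[...,0],h[...,1],h[...,2]
    m=(r>r0)&(r<r1)&(a>2.3)&(a<3.6)
    m&=((H>8)&(H<28)&(Sa>75)&(V>80)) if kind=="brass" else (((H<7)|(H>172))&(Sa>75))
    w=(Sa*m)[m].astype(float)
    return (np.average(a[m],weights=w).round(4),a[m].std().round(3),np.average(r[m],weights=w).round(4),m.sum()) if m.any() else None
def gauge():
    for n in("top","side"):
        c=camera(n); p=ang(c,.026,"brass",.094,.116); q=ang(c,.016,"red",.1,.122)
        print(n,"ptr",p,"red",q,"remaining",p[0]-q[0] if p and q else None)
E
sed -i '/^def angs/,/return out/d' h.py
python3 -c "
from h import *
gauge()"
```

```text
top ptr (np.float64(3.1261), np.float64(0.021), np.float64(0.0996), np.int64(11)) red (np.float64(2.6523), np.float64(0.01), np.float64(0.117), np.int64(6)) remaining 0.4738000000000002
side ptr (np.float64(3.1405), np.float64(0.012), np.float64(0.1012), np.int64(6)) red (np.float64(2.6688), np.float64(0.007), np.float64(0.1151), np.int64(3)) remaining 0.4716999999999998
```

Call:
apply_moves --increments '[{"tx": 0.21, "ty": -0.02, "tz": 0, "ax": 0, "ay": 0, "az": 0.5}, {"tx": 0.21, "ty": -0.02, "tz": 0, "ax": 0, "ay": 0, "az": 0.5}, {"tx": 0.21, "ty": -0.02, "tz": 0, "ax": 0, "ay": 0, "az": 0.5}, {"tx": 0.21, "ty": -0.02, "tz": 0, "ax": 0, "ay": 0, "az": 0.5}, {"tx": 0.21, "ty": -0.02, "tz": 0, "ax": 0, "ay": 0, "az": 0.5}, {"tx": 0.21, "ty": -0.02, "tz": 0, "ax": 0, "ay": 0, "az": 0.5}, {"tx": 0.21, "ty": -0.02, "tz": 0, "ax": 0, "ay": 0, "az": 0.5}, {"tx": 0.21, "ty": -0.02, "tz": 0, "ax": 0, "ay": 0, "az": 0.5}, {"tx": 0, "ty": 0, "tz": 0, "ax": 0, "ay": 0, "az": 0}]'

```text
time_s: 7.7
ee_pos: [0.4676, -0.2656, 0.2427]
eef_rot: [-3.142, -0.0, 2.438]
force: [0.8, 0.3, -0.3]
grip_width: 0.0005
grip_force: 0.0
```

```bash
python3 -c "
from h import *
gauge()"
```

```text
top ptr (np.float64(2.767), np.float64(0.019), np.float64(0.0993), np.int64(10)) red (np.float64(2.6523), np.float64(0.01), np.float64(0.117), np.int64(6)) remaining 0.11470000000000002
side ptr (np.float64(2.7797), np.float64(0.02), np.float64(0.0982), np.int64(7)) red (np.float64(2.6688), np.float64(0.007), np.float64(0.1152), np.int64(3)) remaining 0.1109
```

Call:
apply_moves --increments '[{"tx": 0.125, "ty": -0.013, "tz": 0, "ax": 0, "ay": 0, "az": 0.3}, {"tx": 0.125, "ty": -0.013, "tz": 0, "ax": 0, "ay": 0, "az": 0.3}, {"tx": 0.125, "ty": -0.013, "tz": 0, "ax": 0, "ay": 0, "az": 0.3}, {"tx": 0, "ty": 0, "tz": 0, "ax": 0, "ay": 0, "az": 0}]'

```text
time_s: 8.3
ee_pos: [0.4582, -0.2589, 0.2426]
eef_rot: [-3.142, -0.0, 2.358]
force: [0.0, -0.1, 0.2]
grip_width: 0.0005
grip_force: 0.1
```

Run:
```python
from h import *
gauge()
T=camera("top");S=camera("side")
A=np.hstack([cv2.resize(c["pixels"][y0:y1,x0:x1,::-1],(400,400),interpolation=cv2.INTER_CUBIC) for c,(x0,y0,x1,y1) in((T,(330,180,380,230)),(S,(255,165,305,215)))])
cv2.imwrite("pics/z4.png",A)
```

```text
top ptr (np.float64(2.6843), np.float64(0.018), np.float64(0.1003), np.int64(11)) red (np.float64(2.6522), np.float64(0.01), np.float64(0.117), np.int64(6)) remaining 0.032099999999999795
side ptr (np.float64(2.704), np.float64(0.018), np.float64(0.0992), np.int64(7)) red (np.float64(2.6688), np.float64(0.007), np.float64(0.1152), np.int64(3)) remaining 0.03520000000000012
```

View pics/z4.png

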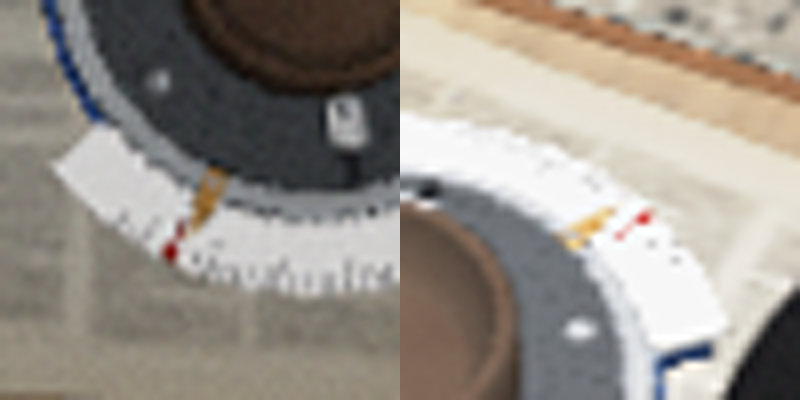

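Zoom: the pointer tip is just short of the red line in both views (top tip (195,228) against line (180,235)), which fits about 0.033 rad left.

Call:
apply_moves --increments '[{"tx": 0.075, "ty": -0.008, "tz": 0, "ax": 0, "ay": 0, "az": 0.18}, {"tx": 0.075, "ty": -0.008, "tz": 0, "ax": 0, "ay": 0, "az": 0.18}, {"tx": 0, "ty": 0, "tz": 0, "ax": 0, "ay": 0, "az": 0}]'

```text
time_s: 8.88
ee_pos: [0.4548, -0.2561, 0.2427]
eef_rot: [-3.142, -0.0, 2.327]
force: [0.7, -1.3, 0.7]
grip_width: 0.0006
grip_force: 0.5
```

Run:
```python
from h import *
gauge()
T=camera("top");S=camera("side")
A=np.hstack([cv2.resize(c["pixels"][y0:y1,x0:x1,::-1],(400,400),interpolation=cv2.INTER_CUBIC) for c,(x0,y0,x1,y1) in((T,(330,180,380,230)),(S,(255,165,305,215)))])
cv2.imwrite("pics/z5.png",A)
```

```text
top ptr (np.float64(2.6527), np.float64(0.02), np.float64(0.1005), np.int64(11)) red (np.float64(2.653), np.float64(0.011), np.float64(0.1179), np.int64(5)) remaining -0.000300000000000189
side ptr (np.float64(2.6706), np.float64(0.019), np.float64(0.1003), np.int64(9)) red (np.float64(2.6715), np.float64(0.008), np.float64(0.1133), np.int64(4)) remaining -0.0009000000000001229
```

View pics/z5.png

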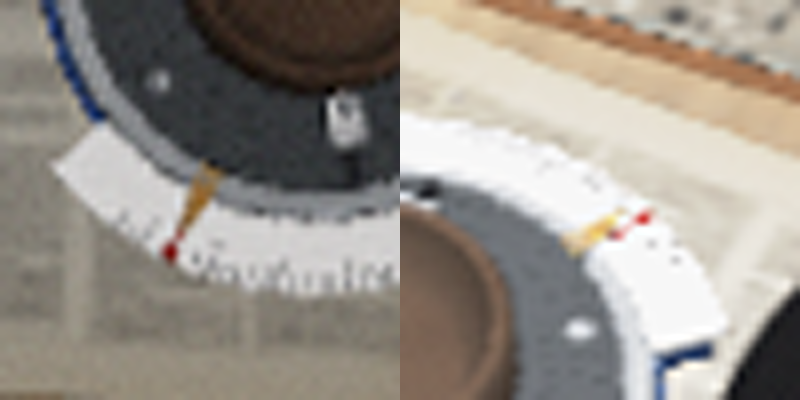

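Pointer and red line now coincide in both views (about 0 rad left). Backing off, then rising to find the ball.

Call:
apply_moves --increments '[{"tx": -0.3, "ty": 0, "tz": 0, "ax": 0, "ay": 0, "az": 0}, {"tx": -0.6, "ty": 0, "tz": 0, "ax": 0, "ay": 0, "az": 0}, {"tx": 0, "ty": 0, "tz": -0.8, "ax": 0, "ay": 0, "az": 0}, {"tx": 0, "ty": 0, "tz": -0.8, "ax": 0, "ay": 0, "az": 0}, {"tx": 0, "ty": 0, "tz": -0.2, "ax": 0, "ay": 0, "az": 0}, {"tx": 0, "ty": 0, "tz": 0, "ax": 0, "ay": 0, "az": 0}]'

```text
time_s: 9.82
ee_pos: [0.4735, -0.2759, 0.2963]
eef_rot: [-3.142, -0.0, 2.327]
force: [0.2, 0.2, -0.7]
grip_width: 0.0004
grip_force: 0.0
```

Run:
```python
from h import *
gauge()
T=camera("top");S=camera("side")
print([proj(c,[.4402,-.2443,.065]).round(1) for c in(T,S)])
print(red(T,(370,190,430,250)),red(S,(190,140,260,200)))
```

```text
top ptr (np.float64(2.6532), np.float64(0.02), np.float64(0.1005), np.int64(11)) red (np.float64(2.6531), np.float64(0.011), np.float64(0.1178), np.int64(5)) remaining 0.00010000000000021103
side ptr (np.float64(2.6706), np.float64(0.019), np.float64(0.1002), np.int64(9)) red (np.float64(2.6715), np.float64(0.008), np.float64(0.1133), np.int64(4)) remaining -0.0009000000000001229
[array([407.1, 208.4]), array([231.8, 164.4])]
[(np.int32(15), array([406.06666667, 208.33333333]))] [(np.int32(35), array([231.77142857, 163.91428571]))]
```

The ball is where predicted (top (406,208), side (232,164)). Moving over it and then pressing along its arc.

Call:
apply_moves --increments '[{"tx": 0.76, "ty": -0.04, "tz": 0, "ax": 0, "ay": 0, "az": 0}, {"tx": 0.77, "ty": -0.04, "tz": 0, "ax": 0, "ay": 0, "az": 0}, {"tx": 0, "ty": 0, "tz": 0.3, "ax": 0, "ay": 0, "az": 0}, {"tx": 0, "ty": 0, "tz": 0.3, "ax": 0, "ay": 0, "az": 0}, {"tx": 0, "ty": 0, "tz": 0, "ax": 0, "ay": 0, "az": 0}]'

```text
time_s: 10.65
ee_pos: [0.4405, -0.2444, 0.2775]
eef_rot: [-3.141, -0.002, 2.327]
force: [0.2, -0.4, 0.2]
grip_width: 0.0007
grip_force: 0.0
```

Run:
```python
from h import *
gauge()
S=camera("side"); print(red(S,(190,140,260,200)))
```

```text
top ptr (np.float64(2.6531), np.float64(0.02), np.float64(0.1005), np.int64(11)) red (np.float64(2.6534), np.float64(0.011), np.float64(0.1179), np.int64(5)) remaining -0.000300000000000189
side ptr (np.float64(2.6706), np.float64(0.019), np.float64(0.1003), np.int64(9)) red (np.float64(2.6715), np.float64(0.008), np.float64(0.1133), np.int64(4)) remaining -0.0009000000000001229
[(np.int32(28), array([231.92857143, 164.46428571]))]
```

Call:
apply_moves --increments '[{"tx": 0, "ty": 0, "tz": 0.12, "ax": 0, "ay": 0, "az": 0}, {"tx": 0, "ty": -0.09, "tz": 0.127, "ax": 0, "ay": 0, "az": 0}, {"tx": 0, "ty": -0.09, "tz": 0.127, "ax": 0, "ay": 0, "az": 0}, {"tx": 0, "ty": -0.065, "tz": 0.14, "ax": 0, "ay": 0, "az": 0}, {"tx": 0, "ty": -0.065, "tz": 0.14, "ax": 0, "ay": 0, "az": 0}, {"tx": 0, "ty": -0.04, "tz": 0.15, "ax": 0, "ay": 0, "az": 0}]'

```text
time_s: 11.55
ee_pos: [0.4325, -0.2515, 0.2543]
eef_rot: [-3.142, 0.0, 2.327]
force: [-0.9, 0.7, 5.6]
grip_width: 0.0003
grip_force: 2.7
```

Run:
```python
from h import *
gauge()
S=camera("side"); print(red(S,(190,140,260,200)),proj(S,[.545-.155*.733,-.147-.155*.68,.039]))
```

```text
top ptr (np.float64(2.6531), np.float64(0.02), np.float64(0.1005), np.int64(11)) red (np.float64(2.6532), np.float64(0.011), np.float64(0.1179), np.int64(5)) remaining -0.00010000000000021103
side ptr (np.float64(2.6706), np.float64(0.019), np.float64(0.1003), np.int64(9)) red (np.float64(2.6715), np.float64(0.008), np.float64(0.1133), np.int64(4)) remaining -0.0009000000000001229
[(np.int32(16), array([232.0625, 166.75  ]))] [231.95214626 167.44773764]
```

Call:
apply_moves --increments '[{"tx": 0, "ty": -0.04, "tz": 0.15, "ax": 0, "ay": 0, "az": 0}, {"tx": 0, "ty": -0.013, "tz": 0.15, "ax": 0, "ay": 0, "az": 0}, {"tx": 0, "ty": -0.013, "tz": 0.15, "ax": 0, "ay": 0, "az": 0}, {"tx": 0, "ty": 0, "tz": 0.05, "ax": 0, "ay": 0, "az": 0}, {"tx": 0, "ty": 0, "tz": 0, "ax": 0, "ay": 0, "az": 0}]'

```text
time_s: 12.32
ee_pos: [0.4311, -0.2528, 0.2396]
eef_rot: [-3.141, 0.0, 2.327]
force: [-3.9, -2.7, 6.0]
grip_width: 0.0001
grip_force: 2.7
```

Force is still only pressing friction. I'll go 1 mm at a time until the rubber stop shows.

Call:
apply_moves --increments '[{"tx": 0, "ty": 0, "tz": 0.035, "ax": 0, "ay": 0, "az": 0}, {"tx": 0, "ty": 0, "tz": 0.035, "ax": 0, "ay": 0, "az": 0}, {"tx": 0, "ty": 0, "tz": 0, "ax": 0, "ay": 0, "az": 0}]'

```text
time_s: 12.7
ee_pos: [0.4312, -0.253, 0.2387]
eef_rot: [-3.141, 0.001, 2.327]
force: [-9.0, -0.9, 20.9]
grip_width: 0.0005
grip_force: 10.4
```

The stop is reached at 21 N. Lifting off and checking.

Call:
apply_moves --increments '[{"tx": 0, "ty": 0, "tz": -0.1, "ax": 0, "ay": 0, "az": 0}, {"tx": 0, "ty": 0, "tz": -0.3, "ax": 0, "ay": 0, "az": 0}, {"tx": 0, "ty": 0, "tz": -1, "ax": 0, "ay": 0, "az": 0}, {"tx": 0, "ty": 0, "tz": -1, "ax": 0, "ay": 0, "az": 0}, {"tx": 0, "ty": 0, "tz": -1, "ax": 0, "ay": 0, "az": 0}, {"tx": 0, "ty": 0, "tz": -1, "ax": 0, "ay": 0, "az": 0}, {"tx": 0, "ty": -0.5, "tz": -1, "ax": 0, "ay": 0, "az": 0}, {"tx": 0, "ty": 0, "tz": 0, "ax": 0, "ay": 0, "az": 0}, {"tx": 0, "ty": 0, "tz": 0, "ax": 0, "ay": 0, "az": 0}]'

```text
time_s: 13.82
ee_pos: [0.4203, -0.2627, 0.3985]
eef_rot: [3.142, -0.001, 2.327]
force: [0.4, -1.0, -0.8]
grip_width: 0.0002
grip_force: 0.0
```

Run:
```python
from h import *
gauge()
T=camera("top");S=camera("side")
X=[.545-.156*.733,-.147-.156*.68,.030]
rt,rs=red(T,(370,190,430,250)),red(S,(190,140,260,200));print(rt,rs,proj(T,X),proj(S,X))
print("ball z on r=156 arc check", tri(T,max(rt,key=lambda a:a[0])[1],S,max(rs,key=lambda a:a[0])[1]) if rt and rs else None)
A=np.hstack([cv2.resize(c["pixels"][y0:y1,x0:x1,::-1],(400,400),interpolation=cv2.INTER_CUBIC) for c,(x0,y0,x1,y1) in((T,(325,135,425,235)),(S,(200,140,320,260)))])
cv2.imwrite("pics/z6.png",A)
```

```text
top ptr (np.float64(2.6538), np.float64(0.021), np.float64(0.0999), np.int64(10)) red (np.float64(2.6523), np.float64(0.01), np.float64(0.117), np.int64(6)) remaining 0.0015000000000000568
side ptr (np.float64(2.6698), np.float64(0.016), np.float64(0.1002), np.int64(7)) red (np.float64(2.6691), np.float64(0.007), np.float64(0.115), np.int64(3)) remaining 0.000700000000000145
[(np.int32(25), array([407.4 , 212.96]))] [(np.int32(27), array([231.77777778, 168.2962963 ]))] [407.38462777 212.82388466] [232.30939236 169.29703651]
ball z on r=156 arc check (array([ 0.43029985, -0.25322226,  0.03352246]), np.float64(0.001994596372440737))
```

View pics/z6.png

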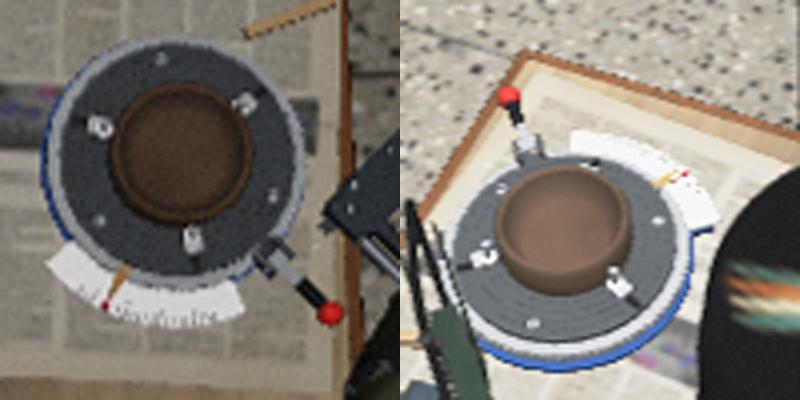

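The pointer is on the red line, the dish is centred, and the lever is level (ball at 0.033 m; the first reading ran 2 mm high too). The hand is clear.

```bash
python3 -c "
from station import *
print(hand_in())"
```

```text
the job is handed in; nothing more can be done
None
```

The pointer stands on the red line (within about 0.002 rad in both views), the dish is in the middle, the lever was pressed to its stop at about 21 N, the hand is clear, the jar, burnisher and loupe were never approached, and the job is handed in.

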